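Lock the sliding magnifier over the embroidery hoop

TASK

With a fingertip, press the brass spring plate of the walnut hoop stand right down behind the magnifier's foot and, keeping it down, push the foot along its track past the two pins until it meets the end stops. Then take the finger away so that the plate springs up and its pins lock the foot in behind. Only press and push: never pick the magnifier up or let the plate rise while the foot is over the pins, and leave the bobbin case, dish and tumbler where they are.

Things in the scene. Friction and masses are not known exactly. Their poses are not given: they have to be found in the camera images.
- stand: Fixed walnut hoop stand on a board 430 x 130 x 10 mm (its x -175 to 255 mm). Origin: on the table, under the mid-point between the two brass pins. +x: sliding direction, along the track to the hoop; z up. The foot slides on two strips (y 40 to 50 mm each side, top 30 mm above the table) between guides (y 52 to 62 mm each side, top 38 mm). Track from x = -175 mm (open end).
- end_stop (a point): Mid-point between the tops of the two walnut end-stop blocks on the track's strips, in the plane of the faces that the foot meets: stand x = 70 mm, 40 mm above the table.
- hoop (a point): Centre of the empty embroidery hoop, part of the stand: 156 mm across, level, 45 to 57 mm above the table, centre at stand x = 165 mm; a clamp with a turning knob at its far end.
- catch_top (a point): Point on the brass spring plate's top, midway between its pins. Axes as the stand. Plate 190 mm long (stand x -165 to 25 mm), 72 mm wide, level in the middle of the track between the strips, top 25 mm above the table when up; goes straight down wherever pressed. Two upright pins, 8 mm thick, at x = 0, y = +/-30 mm (52 mm clear between: a fingertip passes), 11 mm above the plate; up, they bar the foot by 6 mm.
- catch (a joint): How far the spring plate is pressed down, in m: 0 up, 0.010 fully down on its stop (plate top then 15 mm above the table). The pins clear the foot's underside beyond 0.006. It takes about 1.5 N to start and 4 N fully down, and springs up when let go.
- foot (a point): Centre of the magnifier's foot, a loose stainless block 60 mm long (x), 100 mm wide (y), 24 mm high, lying on the strips by its weight (about 0.6 kg with the lens); centre 42 mm, underside 30 mm above the table; 2 mm play at each guide. Axes as the stand. At the start its centre is 50 to 95 mm behind the pins; against the end stops it is at stand x = 40 mm, its rear face 6 mm clear of the pins.
- rear_face (a point): Centre of the foot's flat upright rear face, 30 mm behind the foot's centre: the place to push, towards the hoop (+x). The spring plate lies bare behind and below it.
- lens (a point): Centre of the magnifier's level round lens, 82 mm across, 115 mm ahead of the foot's centre and about 82 mm above the table, on a short arm that rises from 20 mm ahead of the foot's centre.
- bobbin_case: Loose hard plastic thread-bobbin case, 72 x 52 x 24 mm, origin at the centre of its underside. Leave alone.
- dish: Loose yellow ceramic dish, 110 mm across, 30 mm high, origin at the centre of its underside. Leave alone.
- tumbler: Loose empty glass tumbler, 72 mm across, 92 mm high, origin at the centre of its underside. Leave alone.

How it is judged:
On the way, in this order (a step that is already met when the one before it is completed fails the run):
1. the fingers press the spring plate at least 6.4 mm down while the foot is still behind the pins (value of joint catch above 0.0064 m and contact force between the fingers and catch above 0.3 N and x of foot in the frame of stand below -0.032 m), for 0.1 s.
2. the foot is over the pins while the fingers keep the plate at least 6.4 mm down (value of joint catch above 0.0064 m and contact force between the fingers and catch above 0.3 N and x of foot in the frame of stand between -0.022 and 0.025 m), for 0.05 s.
At the end, for the whole second after the job is handed in: The foot lies flat in its track (within 4 mm in height, 0.06 rad of level), past the pins with its centre 34.5 mm or more beyond them (within 5.5 mm of the end stops), the spring plate is back up to within 1.5 mm behind it, all at rest, and the bystanders are within 15 mm of where they were (x of foot in the frame of stand between 0.0345 and 0.045 m and y of foot in the frame of stand between -0.006 and 0.006 m and z of foot in the frame of stand between 0.038 and 0.046 m and angle between the x axis of foot and the x axis of stand, either way round below 0.1 rad and angle between foot's own z axis and vertical below 0.06 rad and value of joint catch below 0.0015 m and velocity of joint catch below 0.01 m/s and linear speed of magnifier below 0.01 m/s and distance of each of bobbin_case, dish, tumbler from where it was at the start of the episode below 0.015 m); the robot touches nothing.
It fails at once if the magnifier is lifted more than 6 mm or tipped more than 0.2 rad (z of foot in the frame of stand above 0.048 m or angle between foot's own z axis and vertical above 0.2 rad).
It fails at once if the plate is let up against the foot (less than 6.3 mm down) while the foot is over the pins (x of foot in the frame of stand between -0.026 and 0.026 m and value of joint catch below 0.0063 m).
It fails at once if the bobbin case is pushed more than 15 mm, lifted or tipped (distance of bobbin_case from where it was at the start of the episode above 0.015 m or angle between bobbin_case's own z axis and vertical above 0.3 rad).
It fails at once if the dish is pushed more than 15 mm, lifted or tipped (distance of dish from where it was at the start of the episode above 0.015 m or angle between dish's own z axis and vertical above 0.3 rad).
It fails at once if the tumbler is pushed more than 15 mm, lifted or tipped (distance of tumbler from where it was at the start of the episode above 0.015 m or angle between tumbler's own z axis and vertical above 0.3 rad).
It also fails if it takes over 38 s, if anything falls off the work surface, if the arm or the gripper's body presses on something with over 40 N, if the wrist force passes 120 N, or if a joint passes its speed limit or range.

ROBOT

A 6-joint arm with a two-finger parallel gripper is mounted at the origin on the work surface. World frame = base frame: x ahead of the robot, y to its left, z up, the work surface at z = 0. Lengths are in m, angles in rad, forces in N, time in s.
With the tool pointing down it reaches from about 0.25 to 0.775 m from the base axis. Payload 4 kg.
Tool frame: the origin (TCP) lies at the very end of the fingers, on their centre line; the grasp point (between the pads) lies 19 mm behind it; x points along the fingers, y is the direction in which the jaws open and shut, and the axes are right-handed (so a half turn about x gives the same grasp; the last joint's range is limited). The gripper opens to 94 mm and grips with 3 to 60 N. Pads are 16 mm wide; open, the fingers measure 119 mm over their backs; the gripper's body (75 mm by 177 mm) begins 78 mm behind the grasp point.
Start: joints at [1.197, 0.087, 1.371, -0, 1.684, -0.103], TCP at [0.147, 0.53, 0.206] pointing down, gripper open.
Joint ranges: [-3.1, 3.1], [-0.76, 2.03], [0.27, 2.55], [-1.08, 4.22], [0.17, 2.65], [-2.57, 2.57]. Speed limits (rad/s): [2.79, 2.79, 3.14, 3.14, 3.14, 3.14].

INTERFACE

Orientations are given as [roll, pitch, yaw] about the fixed x, y, z axes, in that order (R = Rz(yaw) Ry(pitch) Rx(roll)).
In Python, from bench import robot gives the robot as it stands.
- The arm moves only by the tool carry_out, never from a script. Its argument "targets" is a list of rows, each a list of 5 numbers: the closure, from 0 (fully open) to 1 (shut), then the shift along the tool's x, y, z in cm, then the turn about the tool's x in degrees. In form: [[fingers, tx, ty, tz, turn], ...]. A call has 1 to 20 rows; each row shifts and turns the commanded pose from where the row before left it, along the tool's axes as they then stand; what a row does not reach is not made up. A row lasts 1/10 s, in which the tool goes at most 50 mm and 8.59 degrees, less where a joint would pass 70% of its speed; a pose out of reach is approached as far as the arm can. A call is refused whole if a number of a shift passes 5 or a number of a turn 8.59, either way. A call with a gripper value outside its range is refused whole. The fingers move at their own pace and stop on an object; the grip force is fixed at half the most. Time passes only in rows, so rows that do not move let the fingers close. It gives the time, the measured TCP pose, the force and the opening at its end, in the units of the state.
- robot.get_obs(): the state, without advancing time (a new reading comes with each control period).
- robot.snapshot(name): name is "side" or "top" or "wrist"; returns a dict with "image" (420x560x3 uint8, red, green, blue), "camera_matrix" (3x3 intrinsics, pixels), "pose" (4x4, takes a point from camera to world coordinates). Camera axes: x right, y up, looking along -z (the intrinsics and any distortion apply to the point x, -y, -z); pixel columns grow to the right and rows downward; lengths in m; the calibration is good to about 2 mm. The wrist camera is an equidistant fisheye: a pixel r from the principal point sees the ray r / f radians off the axis. A picture is of the moment at which its call begins. There is no depth.
- robot.close_job(): hands the job in, once; it reports no verdict.
The state is a dict: "time": time; "joint_positions": joint angles; "qvel": joint speeds; "joint_torque": joint torques, N m; "tool_pos": TCP position; "ee_rot": TCP orientation; "wrist_force": force on the tool from outside, world axes, zero at the start; "wrist_torque": the same for the moment, N m; "width": finger opening in m.
Only numpy, scipy, OpenCV 4.12 (cv2) and the standard library are available. Lean on these libraries where they do the work, as an engineer would, in place of code of your own. Each camera call takes 0.05 s, during which the arm holds its last target. There are 200 camera calls.

## Working session

There is one attempt and no reset: what is moved stays moved. The work goes in short steps, Python scripts to look and compute and a tool call to move; the robot and the scene stay as the last step left them, time stands still between calls to the robot, and variables do not carry over. Pictures are saved under pics/ and viewed, about 8 in all and at most 12, crops included, and the job is handed in when it is done.

Besides the shell and the picture viewer there is one more tool, called after ">>>" as name(argument=value, ...) on one line, values as JSON. carry_out: Moves the arm, as the interface text tells. Its arguments: {"type":"object","properties":{"targets":{"type":"array","items":{"type":"array","items":{"type":"number"}}}},"required":["targets"]}

```bash
mkdir -p pics; cat > h.py <<'E'
import numpy as np, cv2
from bench import robot
def snap(n,f):
    s=robot.snapshot(n); cv2.imwrite(f'pics/{f}.png',s['image'][:,:,::-1]); np.savez(f'pics/{f}.npz',K=s['camera_matrix'],T=s['pose'],im=s['image']); return s
def ray(f,u,v):
    d=np.load(f'pics/{f}.npz'); K,T=d['K'],d['T']
    c=np.array([(u-K[0,2])/K[0,0],-(v-K[1,2])/K[1,1],-1]); return T[:3,3],T[:3,:3]@c
def onz(f,u,v,z):
    o,r=ray(f,u,v); return o+r*(z-o[2])/r[2]
def proj(f,p):
    d=np.load(f'pics/{f}.npz'); K,T=d['K'],d['T']; c=T[:3,:3].T@(np.array(p)-T[:3,3]); return K[0,0]*c[0]/-c[2]+K[0,2],K[1,1]*-c[1]/-c[2]+K[1,2]
E
python3 - <<'E'
from h import *
a=snap('top','t0');b=snap('side','s0')
for s in(a,b): print(s['camera_matrix'],s['pose'].round(3))
cv2.imwrite('pics/both.png',cv2.resize(a['image'],(800,600))[:,:,::-1])
print(robot.get_obs())
E
```

```text
[[382.55270851   0.         281.94323913]
 [  0.         382.55270851 209.10457375]
 [  0.           0.           1.        ]] [[ 0.012  0.989 -0.149  0.48 ]
 [-0.999  0.017  0.034  0.034]
 [ 0.036  0.148  0.988  0.716]
 [ 0.     0.     0.     1.   ]]
[[512.53927571   0.         274.6186727 ]
 [  0.         512.53927571 200.55663706]
 [  0.           0.           1.        ]] [[-0.928  0.298 -0.223  0.428]
 [-0.373 -0.73   0.573  0.445]
 [ 0.008  0.615  0.789  0.643]
 [ 0.     0.     0.     1.   ]]
{'time': 0.1, 'joint_positions': array([ 1.19692762e+00,  8.78746729e-02,  1.37207275e+00,  1.15426482e-05,
        1.68356540e+00, -1.03102211e-01]), 'qvel': array([-0.00114088, -0.00039564, -0.00305816, -0.0010207 , -0.00137075,
       -0.00043565]), 'joint_torque': array([ 1.93105167e-03, -3.41257095e+01, -3.03301692e+01,  7.21175317e-02,
        3.04453145e-02, -9.23507082e-05]), 'tool_pos': array([0.14693655, 0.52951809, 0.20444011]), 'ee_rot': array([-1.67987283,  1.56887612, -1.95063804]), 'wrist_force': array([-0.18031137, -0.02464342, -0.2936192 ]), 'wrist_torque': array([ 0.02657924, -0.01146824, -0.00335843]), 'width': 0.09413264483933258}
```

View pics/both.png

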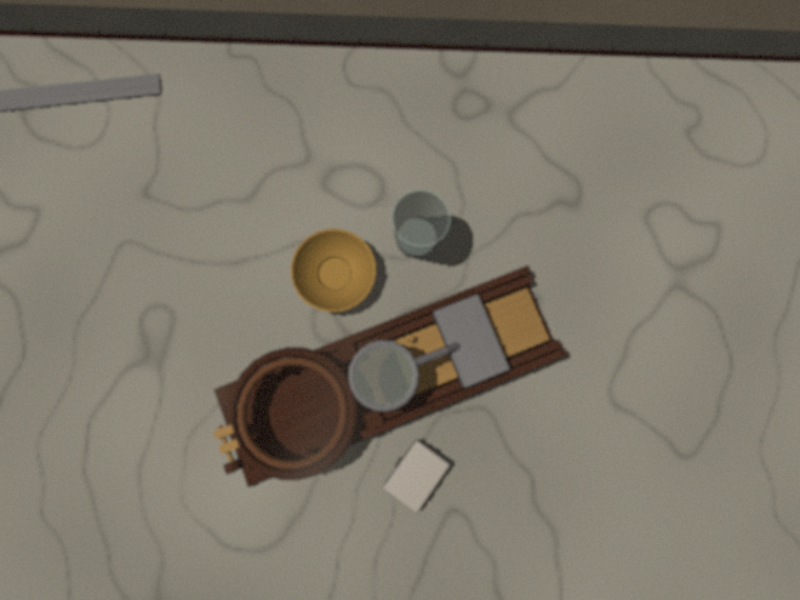

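View pics/s0.png

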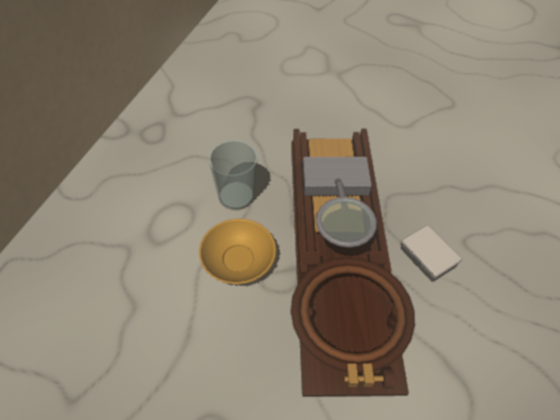

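Top view (800×600): the foot is at (470,340), bare brass behind it at (518,322), the hoop at (295,412), the dish at (335,270), the tumbler at (420,220) and the bobbin case at (418,475). The slide direction runs left and slightly down. The side view agrees.

```bash
python3 - <<'E'
from h import *
for f,z in(('t0',0),('s0',0)):
    im=np.load(f'pics/{f}.npz')['im']; hsv=cv2.cvtColor(im,cv2.COLOR_RGB2HSV)
    m=cv2.inRange(hsv,(12,110,90),(28,255,255))
    n,l,st,c=cv2.connectedComponentsWithStats(m)
    for i in range(1,n):
        if st[i,4]>150:
            cs,_=cv2.findContours((l==i).astype(np.uint8),0,2); r=cv2.minAreaRect(cs[0]); bp=cv2.boxPoints(r)
            print(f,'brass',st[i,4],[ (p.round(1).tolist(),onz(f,*p,.025)[:2].round(4).tolist()) for p in bp])
    if f=='t0':
        x=im.astype(int); 
        for p in((329,238),(329,225),(335,250),(345,240)): print(im[p[1],p[0]])
        g=im.astype(int); roi=np.zeros(im.shape[:2],np.uint8); roi[190:290,290:370]=1
        k=((np.abs(g[...,0]-g[...,2])<25)&(g[...,2]>=g[...,0]-5)&(g.sum(2)>200)&(roi>0)).astype(np.uint8)
        k=cv2.morphologyEx(k,cv2.MORPH_OPEN,np.ones((9,9)))
        cs,_=cv2.findContours(k,0,2); c=max(cs,key=cv2.contourArea); r=cv2.minAreaRect(c); print(r)
        for p in cv2.boxPoints(r): print('foot',p.round(1),onz(f,*p,.054)[:2].round(4))
        print('centre',onz(f,*r[0],.054).round(4))
        for n,(u,v),z in(('gL',(528,268),.038),('gR',(568,355),.038),('hoop',(295,412),.057),('dish',(335,270),.03),('tumb base',(417,238),0),('bob',(420,475),.024),('lens',(383,376),.082)): print(n,onz(f,u*.7,v*.7,z)[:2].round(3))
v=cv2.resize(im[115:285,270:400],(600,785)) if 0 else None
t=np.load('pics/t0.npz')['im'][180:300,230:410]; s=np.load('pics/s0.npz')['im'][110:260,270:400]
cv2.imwrite('pics/c1.png',np.hstack([cv2.resize(t,(450,300)),cv2.resize(s,(260,300))])[:,:,::-1])
E
```

```text
t0 brass 2588 [([194.1999969482422, 201.60000610351562], [0.595, 0.1701]), ([219.8000030517578, 150.39999389648438], [0.6924, 0.1272]), ([272.20001220703125, 176.60000610351562], [0.6444, 0.029]), ([246.60000610351562, 227.8000030517578], [0.5486, 0.0738])]
t0 brass 1274 [([339.29998779296875, 212.3000030517578], [0.5797, -0.0952]), ([368.70001220703125, 199.89999389648438], [0.6039, -0.1502]), ([384.5, 237.1999969482422], [0.5351, -0.1778]), ([355.1000061035156, 249.6999969482422], [0.5118, -0.1232])]
t0 brass 387 [([276.70001220703125, 237.3000030517578], [0.5322, 0.0191]), ([304.79998779296875, 226.10000610351562], [0.5534, -0.0318]), ([311.1000061035156, 241.8000030517578], [0.525, -0.0432]), ([283.0, 253.0], [0.5041, 0.0074])]
t0 brass 178 [([301.29998779296875, 257.29998779296875], [0.4969, -0.0256]), ([315.29998779296875, 251.6999969482422], [0.5072, -0.0508]), ([320.1000061035156, 263.79998779296875], [0.4858, -0.0595]), ([306.1000061035156, 269.29998779296875], [0.4756, -0.0343])]
t0 brass 188 [([149.39999389648438, 300.20001220703125], [0.4193, 0.2397]), ([162.0, 296.0], [0.4267, 0.2184]), ([169.8000030517578, 319.3999938964844], [0.3871, 0.2027]), ([157.1999969482422, 323.6000061035156], [0.3799, 0.2239])]
[119 115 112]
[117 115 111]
[115 110 109]
[112 110 107]Traceback (most recent call last):
  File "<stdin>", line 16, in <module>
ValueError: max() iterable argument is empty
```

```bash
python3 - <<'E'
from h import *
f='t0'; im=np.load('pics/t0.npz')['im']; g=im.astype(int)
roi=np.zeros(im.shape[:2],np.uint8); roi[190:290,295:370]=1
k=((g.max(2)-g.min(2)<18)&(g.sum(2)>240)&(roi>0)).astype(np.uint8)
n,l,st,c=cv2.connectedComponentsWithStats(cv2.morphologyEx(k,cv2.MORPH_OPEN,np.ones((5,5))))
k=(l==l[238,329]).astype(np.uint8); k=cv2.morphologyEx(k,cv2.MORPH_OPEN,np.ones((17,17)))
cs,_=cv2.findContours(k,0,2); r=cv2.minAreaRect(max(cs,key=cv2.contourArea)); print(r)
for p in cv2.boxPoints(r): print('foot',p.round(1),onz(f,*p,.054)[:2].round(4))
print('centre',onz(f,*r[0],.054).round(4))
for n,(u,v),z in(('gL',(528,268),.038),('gR',(568,355),.038),('hoop',(295,412),.057),('dish',(335,270),.03),('tumb base',(417,238),0),('bob',(420,475),.024),('lens',(383,376),.082)): print(n,onz(f,u*.7,v*.7,z)[:2].round(4))
# red-brown hoop rim ellipse
t=im[160:360,150:410]; s=np.load('pics/s0.npz')['im'][120:400,280:420]
cv2.imwrite('pics/c1.png',np.hstack([cv2.resize(t,(585,450),interpolation=2),cv2.resize(s,(215,450))])[:,:,::-1])
E
```

```text
((329.36590576171875, 237.94354248046875), (57.452022552490234, 34.402610778808594), 67.83365631103516)
foot [302.6 217.8] [ 0.5647 -0.0251]
foot [334.5 204.9] [ 0.5887 -0.0813]
foot [356.1 258.1] [ 0.496  -0.1182]
foot [324.3 271. ] [ 0.4732 -0.0627]
centre [ 0.5302 -0.0719  0.054 ]
gL [ 0.6243 -0.1489]
gR [ 0.5143 -0.1968]
hoop [0.4423 0.1366]
dish [0.6187 0.0973]
tumb base [ 0.6709 -0.0088]
bob [ 0.3662 -0.0134]
lens [0.4852 0.0339]
```

View pics/c1.png

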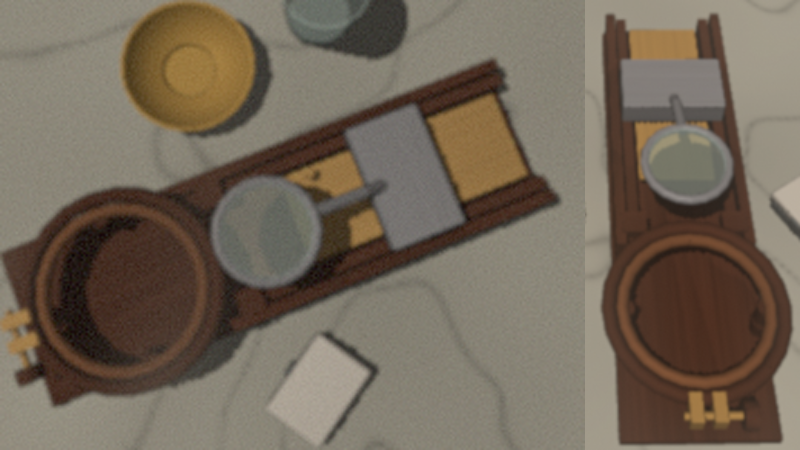

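The crop shows the stand axis running at about 22.7° from world +y, the foot at s ≈ -63 mm and clear plate behind it. Now I work out the approach.

```bash
cat >> h.py <<'E'
from scipy.spatial.transform import Rotation as Ro
O=np.array([.506,-.0137]); A=np.radians(22.7); U=np.array([-np.sin(A),np.cos(A)]); V=np.array([-U[1],U[0]])
def S(s,y=0): return O+s*U+y*V
def need(s,y,z):
    o=robot.get_obs(); R=Ro.from_euler('xyz',o['ee_rot']).as_matrix(); p=o['tool_pos']
    d=R.T@(np.r_[S(s,y),z]-p); ty=R[:,1]; 
    yd=R.T@np.r_[V,0]; turn=np.degrees(np.arctan2(yd[2],yd[1])); turn=(turn+90)%180-90
    q=p[:2]-O; print('t',o['time'],'stand s,y,z mm',(np.r_[q@U,q@V,p[2]]*1e3).round(1),'need cm',(d*100).round(2),'turn',turn.round(2),'F',o['wrist_force'].round(2),'w',o['width'].round(4),'q',o['joint_positions'].round(2))
    return R
E
python3 -c "
from h import *
print(need(-.13,0,.12).round(3))"
```

```text
Traceback (most recent call last):
  File "h.py", line 19, in need
    q=p[:2]-O; print('t',o['time'],'stand s,y,z mm',(np.r_[q@U,q@V,p[2]]*1e3).round(1),'need cm',(d*100).round(2),'turn',turn.round(2),'F',o['wrist_force'].round(2),'w',o['width'].round(4),'q',o['joint_positions'].round(2))
                                                                                                                                                                         ^^^^^^^^^^^^^^^^
AttributeError: 'float' object has no attribute 'round'
```

```bash
sed -i "s/o\['width'\].round(4)/round(o['width'],4)/" h.py
python3 -c "
from h import *
print(need(-.13,0,.12).round(3))"
```

```text
t 0.1 stand s,y,z mm [639.7 121.6 204.4] need cm [  8.53 -52.94  57.17] turn 51.79 F [-0.18 -0.02 -0.29] w 0.0941 q [ 1.2   0.09  1.37  0.    1.68 -0.1 ]
[[-0.001  0.267  0.964]
 [-0.002  0.964 -0.267]
 [-1.    -0.002 -0.   ]]
```

>>> carry_out(targets=[[1, 0, -2.65, 2.86, 0], [1, 0, -2.65, 2.86, 0], [1, 0, -2.65, 2.86, 0], [1, 0, -2.65, 2.86, 0], [1, 0, -2.65, 2.86, 0], [1, 0, -2.65, 2.86, 0], [1, 0, -2.65, 2.86, 0], [1, 0, -2.65, 2.86, 0], [1, 0, -2.65, 2.86, 0], [1, 0, -2.65, 2.86, 0], [1, 0, -2.65, 2.86, 0], [1, 0, -2.65, 2.86, 0], [1, 0, -2.65, 2.86, 0], [1, 0, -2.65, 2.86, 0], [1, 0, -2.65, 2.86, 0], [1, 0, -2.65, 2.86, 0], [1, 0, -2.65, 2.86, 0], [1, 0, -2.65, 2.86, 0], [1, 0, -2.65, 2.86, 0], [1, 0, -2.65, 2.86, 0]])

```text
time: 2.1
tool_pos: [0.5569, -0.1351, 0.2048]
ee_rot: [2.828, 1.57, 2.557]
wrist_force: [1.0, 0.7, -0.5]
width: 0.0003
```

```bash
python3 -c "
from h import *
print(need(-.13,0,.12).round(3))"
```

```text
t 2.1 stand s,y,z mm [-1.317e+02 -1.000e-01  2.048e+02] need cm [ 8.48  0.12 -0.1 ] turn 51.77 F [ 0.98  0.66 -0.54] w 0.0003 q [-0.34  0.14  1.31  0.    1.69 -1.64]
[[-0.001  0.268  0.963]
 [ 0.001  0.963 -0.268]
 [-1.     0.    -0.001]]
```

>>> carry_out(targets=[[1, 1.2, 0, 0, 7.4], [1, 1.2, 0, 0, 7.4], [1, 1.2, 0, 0, 7.4], [1, 1.2, 0, 0, 7.4], [1, 1.2, 0, 0, 7.4], [1, 1.2, 0, 0, 7.4], [1, 1.2, 0, 0, 7.4], [1, 0, 0, 0, 0], [1, 0, 0, 0, 0]])

```text
time: 3.0
tool_pos: [0.5562, -0.1336, 0.121]
ee_rot: [-2.343, 1.57, 2.769]
wrist_force: [-0.2, -0.4, -0.5]
width: 0.0004
```

```bash
python3 - <<'E'
from h import *
print(need(-.125,0,.045).round(3))
a=snap('top','t1');b=snap('side','s1');c=snap('wrist','w1')
t=a['image'][140:300,230:430]; s=b['image'][60:240,250:450]
cv2.imwrite('pics/c2.png',np.hstack([cv2.resize(t,(400,320)),cv2.resize(s,(355,320))])[:,:,::-1])
E
```

```text
t 3.0 stand s,y,z mm [-130.   -0.  121.] need cm [ 7.6   0.01 -0.49] turn 0.14 F [-0.16 -0.36 -0.45] w 0.0004 q [-0.33  0.17  1.45  0.    1.53 -0.73]
[[-0.001  0.922  0.388]
 [ 0.     0.388 -0.922]
 [-1.    -0.001 -0.001]]
```

View pics/c2.png

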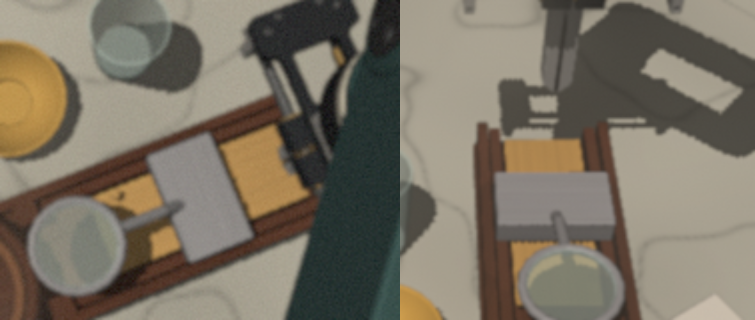

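View pics/w1.png

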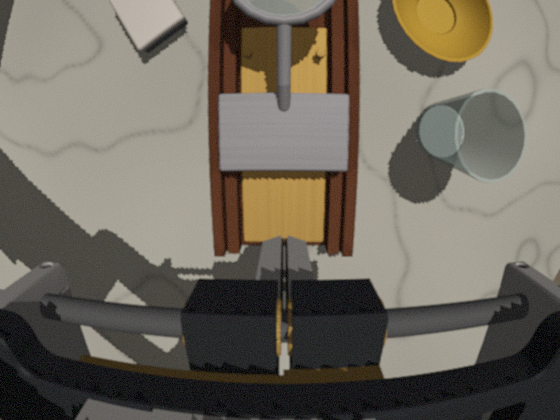

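The wrist view shows the track parallel to the tool with the fingers centred (column 287, plate centre 284). Next I descend onto the plate behind the foot.

>>> carry_out(targets=[[1, 2, 0, -0.1, 0], [1, 2, 0, -0.1, 0], [1, 2, 0, -0.1, 0], [1, 1.5, 0, -0.1, 0], [1, 1.3, 0, -0.1, 0], [1, 0.5, 0, 0, 0], [1, 0, 0, 0, 0], [1, 0, 0, 0, 0]])

```text
time: 3.95
tool_pos: [0.5552, -0.1293, 0.0293]
ee_rot: [0.922, 1.569, -0.252]
wrist_force: [0.5, -0.0, 1.0]
width: 0.0004
```

```bash
python3 - <<'E'
from h import *
need(-.105,0,.015)
E
```

```text
t 3.95 stand s,y,z mm [-125.7   -0.8   29.3] need cm [ 1.43 -0.08 -2.07] turn -0.01 F [ 0.55 -0.02  1.01] w 0.0004 q [-0.33  0.23  1.57  0.    1.34 -0.72]
```

>>> carry_out(targets=[[1, 0.4, 0, 0, 0], [1, 0.4, 0, 0, 0], [1, 0.3, 0, 0, 0], [1, 0.2, 0, 0, 0], [1, 0, 0, 0, 0], [1, 0, 0, 0, 0], [1, 0, 0, 0, 0]])

```text
time: 4.65
tool_pos: [0.5554, -0.1294, 0.0162]
ee_rot: [0.867, 1.569, -0.308]
wrist_force: [1.7, -0.8, 4.2]
width: 0.0002
```

```bash
python3 - <<'E'
from h import *
for i in range(4): need(-.105,0,.015); robot.snapshot('side')
E
```

```text
t 4.65 stand s,y,z mm [-125.8   -0.9   16.2] need cm [ 0.12 -0.09 -2.08] turn -0.02 F [ 1.68 -0.8   4.19] w 0.0002 q [-0.33  0.24  1.58  0.    1.32 -0.72]
t 4.7 stand s,y,z mm [-125.7   -0.8   16.1] need cm [ 0.1  -0.08 -2.07] turn -0.02 F [ 2.86 -1.31  4.13] w 0.0006 q [-0.33  0.24  1.58  0.    1.32 -0.72]
t 4.75 stand s,y,z mm [-125.6   -0.7   16. ] need cm [ 0.1  -0.07 -2.06] turn -0.01 F [ 2.6  -0.72  3.84] w 0.0005 q [-0.33  0.24  1.58  0.    1.32 -0.72]
t 4.8 stand s,y,z mm [-125.6   -0.7   15.9] need cm [ 0.09 -0.07 -2.06] turn -0.02 F [ 1.68 -0.98  4.71] w 0.0003 q [-0.33  0.24  1.58  0.    1.32 -0.72]
```

>>> carry_out(targets=[[1, 0.1, 0, 0, 0], [1, 0.1, 0, 0, 0], [1, 0, 0, 0, 0], [1, 0, 0, 0, 0]])

```text
time: 5.25
tool_pos: [0.555, -0.1293, 0.015]
ee_rot: [0.851, 1.57, -0.324]
wrist_force: [0.7, -0.4, 9.5]
width: 0.0004
```

```bash
python3 - <<'E'
from h import *
for i in range(3): need(-.105,0,.015); a=snap('wrist','w2')
cv2.imwrite('pics/w2c.png',a['image'][:300,150:420,::-1])
E
```

```text
t 5.25 stand s,y,z mm [-125.5   -0.6   15. ] need cm [-0.   -0.06 -2.05] turn -0.02 F [ 0.71 -0.38  9.49] w 0.0004 q [-0.33  0.24  1.58  0.    1.32 -0.72]
t 5.3 stand s,y,z mm [-125.5   -0.6   15. ] need cm [-0.   -0.06 -2.05] turn -0.01 F [ 0.47 -0.79  9.2 ] w 0.0003 q [-0.33  0.24  1.58 -0.    1.32 -0.72]
t 5.35 stand s,y,z mm [-125.5   -0.6   15. ] need cm [-0.   -0.06 -2.05] turn -0.01 F [ 0.59 -0.15  9.86] w 0.0007 q [-0.33  0.24  1.58  0.    1.32 -0.72]
```

View pics/w2c.png

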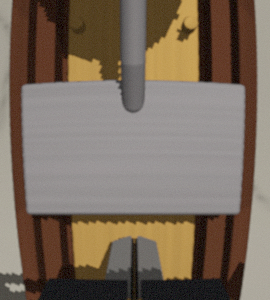

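The plate is on its stop at 9.5 N, with the finger central and about 20 mm of bare plate between it and the foot. Next I slide forward.

>>> carry_out(targets=[[1, 0, 0, -0.4, 0], [1, 0, 0, -0.4, 0], [1, 0, 0, -0.4, 0], [1, 0, 0, -0.4, 0], [1, 0, 0, -0.4, 0], [1, 0, 0, -0.4, 0], [1, 0, 0, -0.4, 0], [1, 0, 0, -0.4, 0], [1, 0, 0, -0.4, 0], [1, 0, 0, -0.4, 0], [1, 0, 0, 0, 0]])

```text
time: 6.5
tool_pos: [0.5407, -0.0953, 0.0152]
ee_rot: [0.18, 1.563, -0.995]
wrist_force: [2.4, -7.5, 5.9]
width: 0.0007
```

```bash
python3 - <<'E'
from h import *
for i in range(3): need(.0,0,.015); a=snap('wrist','w3')
cv2.imwrite('pics/w3c.png',a['image'][:300,150:420,::-1])
E
```

```text
t 6.5 stand s,y,z mm [-88.6  -0.6  15.2] need cm [-0.05 -0.06 -8.86] turn -0.02 F [ 2.44 -7.51  5.93] w 0.0007 q [-0.27  0.2   1.64 -0.01  1.3  -0.67]
t 6.55 stand s,y,z mm [-88.6  -0.5  15.1] need cm [-0.05 -0.06 -8.86] turn -0.03 F [ 3.   -7.15  7.12] w 0.0003 q [-0.27  0.2   1.64 -0.    1.3  -0.67]
t 6.6 stand s,y,z mm [-88.6  -0.5  15.1] need cm [-0.05 -0.06 -8.86] turn -0.03 F [ 3.93 -6.25  6.89] w 0.0006 q [-0.27  0.2   1.64 -0.    1.3  -0.67]
```

View pics/w3c.png

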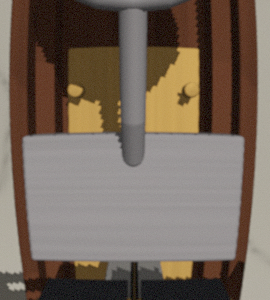

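>>> carry_out(targets=[[1, 0.05, 0, -0.4, 0], [1, 0, 0, -0.4, 0], [1, 0, 0, -0.4, 0], [1, 0, 0, -0.4, 0], [1, 0, 0, -0.4, 0], [1, 0, 0, -0.4, 0], [1, 0, 0, -0.4, 0], [1, 0, 0, -0.4, 0], [1, 0, 0, -0.4, 0], [1, 0, 0, -0.4, 0], [1, 0, 0, -0.4, 0], [1, 0, 0, -0.4, 0], [1, 0, 0, -0.4, 0], [1, 0, 0, -0.4, 0], [1, 0, 0, 0, 0]])

```text
time: 8.15
tool_pos: [0.5199, -0.044, 0.0152]
ee_rot: [0.267, 1.562, -0.908]
wrist_force: [4.2, -7.8, 7.7]
width: 0.0007
```

```bash
python3 - <<'E'
from h import *
for i in range(3): need(.002,0,.015); a=snap('wrist','w4')
cv2.imwrite('pics/w4c.png',a['image'][:300,150:420,::-1])
E
```

```text
t 8.15 stand s,y,z mm [-33.4  -1.1  15.2] need cm [-0.01 -0.11 -3.54] turn -0.02 F [ 4.25 -7.79  7.68] w 0.0007 q [-0.19  0.14  1.7  -0.01  1.29 -0.58]
t 8.2 stand s,y,z mm [-33.3  -1.1  15.2] need cm [-0.01 -0.11 -3.53] turn -0.02 F [ 3.01 -7.59  8.41] w 0.0003 q [-0.19  0.14  1.7  -0.01  1.29 -0.58]
t 8.25 stand s,y,z mm [-33.3  -1.1  15.2] need cm [-0.01 -0.11 -3.53] turn -0.02 F [ 3.88 -7.94  8.8 ] w 0.0005 q [-0.19  0.14  1.7  -0.01  1.29 -0.58]
```

View pics/w4c.png

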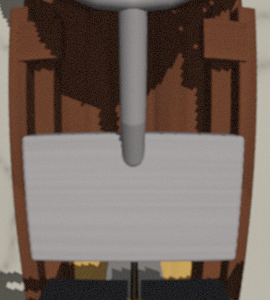

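>>> carry_out(targets=[[1, 0.03, 0, -0.4, 0], [1, 0, 0, -0.4, 0], [1, 0, 0, -0.4, 0], [1, 0, 0, -0.4, 0], [1, 0, 0, -0.4, 0], [1, 0, 0, -0.4, 0], [1, 0, 0, -0.4, 0], [1, 0, 0, -0.3, 0], [1, 0, 0, 0, 0]])

```text
time: 9.2
tool_pos: [0.5084, -0.0158, 0.0152]
ee_rot: [0.3, 1.56, -0.875]
wrist_force: [5.2, -9.4, 10.6]
width: 0.0005
```

```bash
python3 - <<'E'
from h import *
for i in range(3): need(.002,0,.015); a=snap('wrist','w5')
E
```

```text
t 9.2 stand s,y,z mm [-2.9 -1.4 15.2] need cm [ 0.02 -0.14 -0.49] turn -0.02 F [ 5.2  -9.37 10.6 ] w 0.0005 q [-0.14  0.11  1.74 -0.01  1.29 -0.53]
t 9.25 stand s,y,z mm [-2.9 -1.4 15.2] need cm [ 0.01 -0.14 -0.49] turn -0.02 F [ 3.95 -8.29  9.67] w 0.0002 q [-0.14  0.11  1.74 -0.01  1.29 -0.53]
t 9.3 stand s,y,z mm [-2.9 -1.4 15.2] need cm [ 0.01 -0.14 -0.49] turn -0.02 F [ 3.69 -8.96  8.37] w 0.0002 q [-0.14  0.11  1.74 -0.01  1.29 -0.53]
```

Not at the stops yet, since the force hasn't changed. I'll creep forward until it rises.

>>> carry_out(targets=[[1, 0, 0, -0.2, 0], [1, 0, 0, -0.2, 0], [1, 0, 0, -0.2, 0], [1, 0, 0, 0, 0], [1, 0, 0, 0, 0]])

```text
time: 9.85
tool_pos: [0.5062, -0.0106, 0.0152]
ee_rot: [0.287, 1.56, -0.888]
wrist_force: [3.7, -9.2, 8.5]
width: 0.0002
```

```bash
python3 - <<'E'
from h import *
for i in range(3): need(.002,0,.015); a=snap('wrist','w6')
cv2.imwrite('pics/w6c.png',a['image'][:300,150:420,::-1])
E
```

```text
t 9.85 stand s,y,z mm [ 2.8 -1.4 15.2] need cm [ 0.02 -0.14  0.08] turn -0.03 F [ 3.72 -9.23  8.49] w 0.0002 q [-0.13  0.11  1.74 -0.01  1.29 -0.52]
t 9.9 stand s,y,z mm [ 2.7 -1.4 15.2] need cm [ 0.02 -0.14  0.07] turn -0.03 F [ 4.66 -9.54  9.13] w 0.0001 q [-0.13  0.11  1.74 -0.01  1.29 -0.52]
t 9.95 stand s,y,z mm [ 2.8 -1.4 15.2] need cm [ 0.02 -0.14  0.08] turn -0.03 F [ 4.69 -9.82  9.46] w 0.0006 q [-0.13  0.11  1.74 -0.01  1.29 -0.52]
```

View pics/w6c.png

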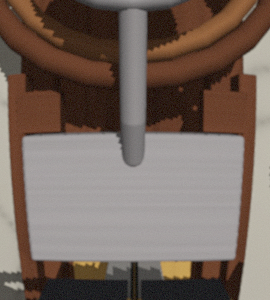

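>>> carry_out(targets=[[1, 0, 0, -0.2, 0], [1, 0, 0, -0.2, 0], [1, 0, 0, 0, 0], [1, 0, 0, 0, 0]])

```text
time: 10.4
tool_pos: [0.5058, -0.0097, 0.0154]
ee_rot: [0.2, 1.554, -0.975]
wrist_force: [7.1, -17.4, 7.2]
width: 0.0006
```

```bash
python3 - <<'E'
from h import *
for i in range(2): need(.002,0,.015); robot.snapshot('side')
E
```

```text
t 10.4 stand s,y,z mm [ 3.7 -1.4 15.4] need cm [ 0.04 -0.14  0.17] turn -0.05 F [  7.09 -17.35   7.25] w 0.0006 q [-0.12  0.1   1.74 -0.01  1.28 -0.51]
t 10.45 stand s,y,z mm [ 3.8 -1.4 15.4] need cm [ 0.04 -0.14  0.18] turn -0.05 F [  7.22 -17.55   6.71] w 0.0002 q [-0.12  0.1   1.74 -0.01  1.28 -0.51]
```

The force has doubled and motion has stopped, so the foot is on the stops. Next I back off and lift.

>>> carry_out(targets=[[1, 0, 0, 0.3, 0], [1, 0, 0, 0.3, 0], [1, 0, 0, 0.3, 0], [1, 0, 0, 0.3, 0], [1, 0, 0, 0, 0]])

```text
time: 11.0
tool_pos: [0.506, -0.0101, 0.015]
ee_rot: [2.869, 1.563, 1.694]
wrist_force: [-2.7, 8.7, 17.1]
width: 0.0001
```

```bash
python3 - <<'E'
from h import *
need(.002,0,.015)
E
```

```text
t 11.0 stand s,y,z mm [ 3.4 -1.4 15. ] need cm [ 0.   -0.14  0.14] turn -0.04 F [-2.71  8.72 17.05] w 0.0001 q [-0.14  0.11  1.74  0.01  1.3  -0.54]
```

>>> carry_out(targets=[[1, -0.1, 0, 0.2, 0], [1, -0.1, 0, 0.2, 0], [1, 0, 0, 0.2, 0], [1, 0, 0, 0, 0]])

```text
time: 11.4
tool_pos: [0.5069, -0.0157, 0.0151]
ee_rot: [-3.035, 1.562, 2.073]
wrist_force: [-2.7, 8.1, 11.0]
width: 0.0004
```

```bash
python3 - <<'E'
from h import *
need(.002,0,.015)
E
```

```text
t 11.4 stand s,y,z mm [-2.2 -0.1 15.1] need cm [ 0.02 -0.01 -0.42] turn -0.01 F [-2.71  8.08 10.99] w 0.0004 q [-0.15  0.12  1.73  0.01  1.3  -0.55]
```

Clear of the face by about 6 mm. Lifting now.

>>> carry_out(targets=[[1, -0.4, 0, 0, 0], [1, -0.5, 0, 0, 0], [1, -0.6, 0, 0, 0], [1, -1, 0, 0, 0], [1, -2, 0, 0, 0], [1, -3, 0, 0, 0], [1, -4, 0, 0, 0], [1, -3, 0, 0, 0], [1, 0, 0, 4, 0], [1, 0, 0, 4, 0], [1, 0, 0, 4, 0], [1, 0, 0, 0, 0], [1, 0, 0, 0, 0], [1, 0, 0, 0, 0]])

```text
time: 12.8
tool_pos: [0.5544, -0.1294, 0.1595]
ee_rot: [-2.534, 1.57, 2.575]
wrist_force: [-0.2, 0.6, 0.4]
width: 0.0005
```

```bash
python3 - <<'E'
from h import *
need(.002,0,.015)
a=snap('wrist','w7'); b=snap('side','s7')
cv2.imwrite('pics/c7.png',np.hstack([a['image'][:300,100:460],cv2.resize(b['image'][100:320,250:450],(390,429))[:300]])[:,:,::-1])
E
```

```text
t 12.8 stand s,y,z mm [-125.4    0.   159.5] need cm [ 1.446e+01  1.000e-02 -1.273e+01] turn 0.0 F [-0.22  0.59  0.37] w 0.0005 q [-0.33  0.14  1.4   0.    1.6  -0.73]
```

View pics/c7.png

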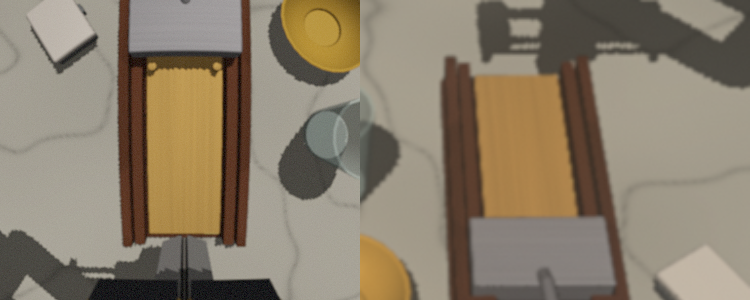

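The pins stand up just behind the foot's rear face at (152,68) and (217,68), and the bystanders haven't moved. Handing in.

```bash
python3 -c "
from h import *
robot.close_job()"
```

```text
the job is handed in; nothing more can be done
```

The magnifier's foot is on the end stops and the plate has sprung back up behind it. The job was handed in at about 13 s of the 38 s allowed, and no verdict was reported.

- **What I did:** with the shut fingers I pressed the plate to its stop behind the foot (fingertip about 15 mm above the table, about 9.5 N). I kept it there while sliding the foot over the pins. Once the foot met the stops I backed off about 6 mm and lifted clear.
- **Reaching the stops:** the push force rose from about 10 N to 19 N and the motion stopped. The fingertip position puts the foot at about stand x = 41.7 mm. That is 1.7 mm past the nominal 40 mm, within the calibration and stand-pose error.
- **Plate held down:** the fingertip read 15.0 to 15.4 mm at every check while pushing, so the plate stayed about 9.6 mm or more down.
- **Last pictures:** both pins stand behind the foot's rear face, the foot looks flat in its track, and the bobbin case, dish and tumbler show no visible shift. The arm is clear and the force is near zero.
- **What went differently:** the first back-off move stuck on plate friction, so I repeated it with slightly less pressure.
- **Not measured:** I judged the plate's final height and the bystanders' positions by eye only.

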